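# Hang a postcard pocket on the counter rack by its side slot

## Robot

A 6-joint arm with a two-finger parallel gripper is mounted at the origin on the work surface. World frame = base frame: x ahead of the robot, y to its left, z up, the work surface at z = 0. Lengths are in m, angles in rad, forces in N, time in s.
With the tool pointing down it reaches from about 0.375 to 0.975 m from the base axis. Payload 3.8 kg.
Tool frame: the origin (TCP) lies on the mounting face of the last link; the fingertips stand 173 mm ahead of it and the grasp point (between the pads) lies 155 mm ahead of it; z points along the fingers, y is the line along which they close (so a half turn about z gives the same grasp; the last joint's range is limited). The gripper opens to 85 mm and grips with 20 to 120 N. Pads are 22 mm wide; open, the fingers measure 114 mm over their backs; the gripper's body (76 mm by 85 mm) begins 54 mm behind the grasp point. The pads swing forward as they close: fully open they stand 13 mm farther back than shut.
Start: joints at [1.264, 0.264, 1.604, -0, 1.274, -0.037], TCP at [0.18, 0.651, 0.405] pointing down, gripper open.
Joint ranges: [-2.63, 2.63], [-0.94, 2.18], [0.31, 2.57], [-1.31, 4.45], [0, 2.66], [-2.55, 2.55]. Speed limits (rad/s): [2.57, 2.57, 3.14, 3.14, 3.14, 3.14].

## Interface

Orientations are given as a rotation vector (axis times angle).
In Python, from workcell import bot gives the robot as it stands.
- The arm moves only by the tool drive_tool, never from a script. Its argument "increments" is a list of rows, each an object with "delta_pos": the shift along the tool's x, y, z in mm, a list of three; "turn": the turn about the tool's z in rad; "jaw": the opening, from -1 (shut) to 1 (fully open). A call has 1 to 8 rows; each row shifts and turns the commanded pose from where the row before left it, along the tool's axes as they then stand; what a row does not reach is not made up. A row lasts 1/12 s, in which the tool goes at most 41.7 mm and 7.16 degrees, less where a joint would pass 70% of its speed; a pose out of reach is approached as far as the arm can. A call is refused whole if a number of a shift passes 41.7 or a number of a turn 0.125, either way. A call with a gripper value outside its range is refused whole. The fingers move at their own pace and stop on an object; "grip_force" is the grip in N (left out, the last holds). Time passes only in rows, so rows that do not move let the fingers close. It gives the time, the measured TCP pose, the force, the opening and the grip force at its end, in the units of the state.
- bot.read_state(): the state, without advancing time (a new reading comes with each control period).
- bot.read_camera(name): name is "scene" or "top" or "wrist"; returns a dict with "pixels" (420x560x3 uint8, red, green, blue), "fovy" (degrees; the focal length in pixels is half the picture's height over the tangent of half this angle, whatever the lens; pixels are square), "cx", "cy" (the principal point, pixels), "camera_from_world" (4x4, takes a point from world to camera coordinates); the wrist camera has in their place "hand_eye" (4x4, takes a point from camera to tool coordinates, whose origin is the TCP and whose axes are the flange's). Camera axes: x right, y down, z forward; pixel columns grow to the right and rows downward; lengths in m; the calibration is good to about 2 mm. A picture is of the moment at which its call begins: read the wrist's pose just before it. There is no depth.
- bot.finish_job(): hands the job in; it is judged then, once.
The state is a dict: "time": time; "q": joint angles; "joint_vel": joint speeds; "joint_torque": joint torques, N m; "tool_pos": TCP position; "tcp_rot": TCP orientation; "wrist_force": force on the tool from outside, world axes, zero at the start; "torque": the same for the moment, N m; "width": opening from 0.0 (shut) to 1.0 (fully open); "grip_force": force on a finger pad.
Only numpy, scipy, OpenCV 4.12 (cv2) and the standard library are available. Lean on these libraries where they do the work, as an engineer would, in place of code of your own. Each camera call takes 0.05 s, during which the arm holds its last target. There are 200 camera calls.

## Task

Pick up the full postcard pocket standing on the counter and hang it on the rack's free stud, cards facing the same way as the pocket already hanging there: bring the slot in its tab sideways over the stud, between the upright and the stud's head, and let it down until the stud sits fully up in the notch and the pocket hangs straight and still by itself. The stud's exact height is not known, so feel for it, work gently (the enamel chips if the pocket is pressed hard on the rack), and leave the other things on the counter where they are.

Things in the scene. Friction and masses are not known exactly. Their poses are not given: they have to be found in the camera images.
- pocket: White enamelled steel postcard pocket full of cards, loose, 0.22 to 0.45 kg, standing upright on the counter. Origin: bottom of its 3 mm back plate, mid-thickness, mid-width. x forward (cards side), y to its left, z up. Tray x -1.5..34, y -78..78 mm, cards to z = 110; above it a flat 3 mm tab (x -1.5..1.5) with a slot and a hem. Centre of mass near x 9, y 0, z 68 mm.
- hem (a point): Middle of the folded hem on top of the tab, the place to grip, fingers closing along x: 215 mm above the pocket's origin. The hem is 10 mm thick (x), runs y -22..28 mm and z 200..230 mm in the pocket's frame. Pocket's axes.
- lip (a point): Outer end (y = 28 mm) of the upper lip of the tab's slot, on the lip's lower edge, 159 mm above the pocket's origin. The lip's lower edge is level, from y = 28 in to y = 5.5 mm, where the notch begins. The slot is open on this +y side, 10 mm high between lip and jaw, closed at y = -5.5 mm by the tab's spine. Pocket's axes.
- jaw (a point): Outer end (y = 14 mm) of the slot's lower jaw, on its top edge, 149 mm above the pocket's origin; the jaw is 14 mm shorter than the lip. Its top edge is level, in to the spine at y = -5.5 mm. Pocket's axes.
- seat (a point): Where the stud's axis lies when the stud sits fully up in the notch: 164 mm above the pocket's origin, y = 0. The notch, at the inner end of the slot, spans y -5.5..5.5 mm and rises 9 mm above the lip's edge, to z = 168 mm. Pocket's axes.
- rack: Rack. Origin on the counter straight below the free stud's mid-shank; x to the side the cards face, y to its left, z up. Dark base plate 12 mm high, x -75..125, y -100..300 mm. Two white uprights, x -24..-6 mm, 40 mm wide, top at z = 225 mm, at y = 0 (free) and y = 200 mm (full), a low crossbar between. Fixed. Do not press the pocket on it with over 15 N.
- free_stud (a point): Nominal axis point of the free stud at mid-shank, 205 mm up, rack's axes. Its x, y are true, but the stud is clamped in a height slot and sits anywhere from 191 to 219 mm up; not shown here; it holds firm. Steel shank 8 mm thick along x, x -6..6 mm from the upright's face, then a head 18 mm wide, x 6..9 mm. The tab goes between upright and head.
- full_stud (a point): The other stud, at y = 200 mm on the rack, with a like pocket hanging on it (part of the rack, does not move): y 122..278, z 41..271, x -5..34 mm in the rack's frame.
- mug: White mug, 76 mm wide, 85 mm high, loose bystander; origin under its centre.
- jar: Amber honey jar with a brass lid, 60 mm wide, 85 mm high, loose bystander; origin under its centre.
- carton: Small cardboard gift box 70 x 100 x 45 mm with a blue band, loose bystander; origin under its centre.
There are look-alikes about, which are no part of the job. Several things look just like the pocket: the one meant starts nearest to the robot's base.

How it is judged:
On the way, in this order (a step that is already met when the one before it is completed fails the run):
1. the pocket is lifted clear of the counter (height (world z) of pocket above 0.025 m), for 0.2 s.
2. the stud is in the mouth of the slot, between lip and jaw, the tab behind the stud's head (y of seat in the frame of free_stud between -0.022 and -0.004 m and x of seat in the frame of free_stud between -0.006 and 0.006 m and z of seat in the frame of free_stud between -0.008 and 0.029 m), for 0.05 s.
At the end, for the whole second after the job is handed in: The pocket hangs by itself on the free stud, at rest (under 20 mm/s), the stud up in the notch: seat within 4 mm sideways, 6 mm front to back and 17 mm in height of the nominal stud point (covers its adjustment), upright within 0.14 rad, parallel to the rack within 0.25 rad (y of seat in the frame of free_stud between -0.004 and 0.004 m and x of seat in the frame of free_stud between -0.006 and 0.006 m and z of seat in the frame of free_stud between -0.017 and 0.017 m and angle between pocket's own z axis and vertical below 0.14 rad and angle between the x axis of pocket and the x axis of rack, either way round below 0.25 rad and contact force between pocket and rack above 0.8 N and linear speed of pocket below 0.02 m/s); the robot touches nothing.
It fails at once if pocket and rack pressed together with more than 15 N (contact force between pocket and rack above 15 N).
It fails at once if the robot pushes the rack with more than 15 N (contact force between the arm and rack above 15 N).
It fails at once if the mug, the jar or the carton is moved by more than 20 mm (distance of any of mug, jar, carton from where it was at the start of the episode above 0.02 m).
It also fails if it takes over 61 s, if anything falls off the work surface, if the arm or the gripper's body presses on something with over 40 N, if the wrist force passes 120 N, or if a joint passes its speed limit or range.

## Working session

There is one attempt and no reset: what is moved stays moved. The work goes in short steps, Python scripts to look and compute and a tool call to move; the robot and the scene stay as the last step left them, time stands still between calls to the robot, and variables do not carry over. Pictures are saved under pics/ and viewed, at most 11 in all, crops included, and the job is handed in when it is done.

Besides the shell and the picture viewer there is one more tool, called after "Call:" as name(argument=value, ...), one argument or row to a line, values as JSON. drive_tool: Moves the arm, as the interface text tells. Its arguments: {"type":"object","properties":{"increments":{"type":"array"},"grip_force":{"type":"number"}},"required":["increments"]}

```bash
mkdir -p pics; cat > h.py <<'E'
import numpy as np, cv2
from scipy.spatial.transform import Rotation as R
from workcell import bot
def cam(name):
    s=bot.read_state(); c=bot.read_camera(name); p=c["pixels"]
    f=p.shape[0]/2/np.tan(np.radians(c["fovy"])/2)
    if name=="wrist":
        T=np.eye(4);T[:3,:3]=R.from_rotvec(s["tcp_rot"]).as_matrix();T[:3,3]=s["tool_pos"]
        W=T@np.array(c["hand_eye"])
    else: W=np.linalg.inv(np.array(c["camera_from_world"]))
    return p,dict(f=f,cx=c["cx"],cy=c["cy"],W=W)
def ray(C,u,v):
    d=C["W"][:3,:3]@np.array([(u-C["cx"])/C["f"],(v-C["cy"])/C["f"],1]); return C["W"][:3,3],d/np.linalg.norm(d)
def onz(C,u,v,z):
    o,d=ray(C,u,v); return o+d*(z-o[2])/d[2]
def proj(C,P):
    q=np.linalg.inv(C["W"])@np.append(P,1); return np.array([C["cx"]+C["f"]*q[0]/q[2],C["cy"]+C["f"]*q[1]/q[2]])
def tri(rs):
    A=np.zeros((3,3));b=np.zeros(3)
    for o,d in rs:
        M=np.eye(3)-np.outer(d,d);A+=M;b+=M@o
    P=np.linalg.solve(A,b); return P,[np.linalg.norm((np.eye(3)-np.outer(d,d))@(P-o)) for o,d in rs]
def save(n,p): cv2.imwrite("pics/"+n+".png",cv2.cvtColor(p,cv2.COLOR_RGB2BGR))
E
python3 - <<'E'
from h import *
import pickle
D={}
for n in("scene","top","wrist"):
    p,C=cam(n);D[n]=(p,C);save(n,p);print(n,C["f"],C["cx"],C["cy"],C["W"].round(3).tolist())
pickle.dump(D,open("d.pkl","wb"))
print(bot.read_state())
E
```

```text
scene 434.70180422788667 279.75688438388374 208.0547609339615 [[0.23, 0.665, -0.71, 1.533], [0.973, -0.148, 0.177, -0.447], [0.013, -0.732, -0.681, 1.099], [0.0, 0.0, 0.0, 1.0]]
top 483.9104498912567 275.9807428735893 211.1022990519991 [[0.042, -0.978, 0.204, 0.204], [-0.999, -0.042, 0.005, -0.214], [0.004, -0.204, -0.979, 1.9], [0.0, 0.0, 0.0, 1.0]]
wrist 301.7389254419302 276.7085132323843 212.31418267378405 [[0.267, 0.913, 0.31, 0.1], [0.964, -0.252, -0.088, 0.673], [-0.002, 0.322, -0.947, 0.372], [0.0, 0.0, 0.0, 1.0]]
{'time': 0.15, 'q': array([ 1.26409524e+00,  2.64609359e-01,  1.60508500e+00,  1.18280572e-07,
        1.27370885e+00, -3.68921846e-02]), 'joint_vel': array([-0.00109945, -0.00402599, -0.00371831, -0.00154075, -0.00175401,
        0.00038423]), 'joint_torque': array([ 2.34913580e-05, -5.15903664e+01, -3.67958736e+01, -5.42356645e-06,
        7.92126957e-03,  1.26577831e-05]), 'tool_pos': array([0.17983507, 0.65032487, 0.40361469]), 'tcp_rot': array([-4.22488729e-01, -3.11274067e+00,  2.80183088e-03]), 'wrist_force': array([0.33523169, 0.34138254, 0.18571981]), 'torque': array([-0.03533688,  0.00318504, -0.041131  ]), 'grip_force': 0.0, 'width': 0.9970702230239623}
```

View pics/scene.png

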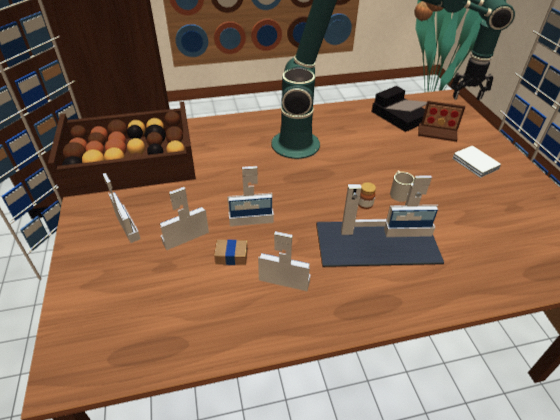

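View pics/top.png

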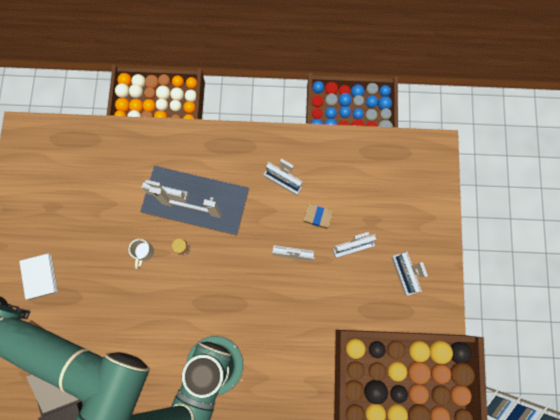

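The scene view shows the rack with its dark base at about (378,243), free upright at (352,210) and full one at (412,215). Four loose pockets stand at (251,205), (185,225), (285,270) and (122,210). The one at scene (251,205), top (293,252), looks nearest to the base.

```bash
python3 - <<'E'
from h import *
import pickle
D=pickle.load(open("d.pkl","rb"))
T,C=D["top"]; S,CS=D["scene"]
for u,v in [(293,252),(355,245),(408,272),(284,178),(180,246),(140,250),(318,216)]: 
    P=onz(C,u,v,0.05); print((u,v),P.round(3),np.hypot(*P[:2]).round(3))
def dark(p):
    h=cv2.cvtColor(p,cv2.COLOR_RGB2HSV); 
    return ((h[...,2]<90)&(p[...,2].astype(int)>p[...,0])).astype(np.uint8)
for n,(p,c),box in(("top",D["top"],(130,155,260,245)),("scene",D["scene"],(305,190,450,275))):
    x0,y0,x1,y1=box;m=np.zeros(p.shape[:2],np.uint8);m[y0:y1,x0:x1]=dark(p)[y0:y1,x0:x1]
    m=cv2.morphologyEx(m,cv2.MORPH_OPEN,np.ones((3,3)))
    pts=cv2.findNonZero(m); r=cv2.minAreaRect(pts)
    hull=cv2.convexHull(pts); a=cv2.approxPolyDP(hull,4,True)[:,0]
    print(n,a.tolist()); 
    for q in a: print(q,onz(c,*q,0.012).round(4))
a=cv2.resize(S[150:300,220:320],None,fx=4,fy=4,interpolation=cv2.INTER_CUBIC)
b=cv2.resize(S[160:275,310:460][:, :100],None,fx=4,fy=4,interpolation=cv2.INTER_CUBIC)
im=np.zeros((600,800,3),np.uint8);im[:a.shape[0],:400]=a;im[:b.shape[0],400:]=b;save("crop1",im)
a=cv2.resize(T[215:290,255:330],None,fx=5,fy=5,interpolation=cv2.INTER_CUBIC)
b=cv2.resize(T[150:245,130:255],None,fx=3.3,fy=3.3,interpolation=cv2.INTER_CUBIC)
im=np.zeros((400,800,3),np.uint8);im[:a.shape[0],:a.shape[1]]=a;im[:b.shape[0],380:380+b.shape[1]]=b[:400];save("crop2",im)
E
```

```text
(293, 252) [ 0.431 -0.277  0.05 ] 0.513
(355, 245) [ 0.469 -0.515  0.05 ] 0.696
(408, 272) [ 0.374 -0.717  0.05 ] 0.809
(284, 178) [ 0.724 -0.231  0.05 ] 0.76
(180, 246) [0.436 0.158 0.05 ] 0.464
(140, 250) [0.414 0.31  0.05 ] 0.517
(318, 216) [ 0.576 -0.369  0.05 ] 0.684Traceback (most recent call last):
  File "<stdin>", line 13, in <module>
cv2.error: OpenCV(4.12.0) /io/opencv/modules/imgproc/src/convhull.cpp:143: error: (-215:Assertion failed) total >= 0 && (depth == CV_32F || depth == CV_32S) in function 'convexHull'
```

```bash
python3 - <<'E'
from h import *
import pickle
D=pickle.load(open("d.pkl","rb"))
T,C=D["top"]; S,CS=D["scene"]
print(T[215,200],T[180,220],T[190,260],S[255,380],S[270,470])
for n,(p,c),box in(("top",D["top"],(130,155,260,245)),("scene",D["scene"],(305,190,450,275))):
    x0,y0,x1,y1=box;q=p.astype(int)
    m=np.zeros(p.shape[:2],np.uint8);m[y0:y1,x0:x1]=((q.sum(2)<210)&(q[...,0]-q[...,2]<15))[y0:y1,x0:x1]
    m=cv2.morphologyEx(m,cv2.MORPH_OPEN,np.ones((3,3)))
    pts=cv2.findNonZero(m); 
    if pts is None: print("none");continue
    a=cv2.approxPolyDP(cv2.convexHull(pts),4,True)[:,0]
    for q in a: print(n,q,onz(c,*q,0.012).round(4))
a=cv2.resize(S[150:300,220:320],None,fx=4,fy=4,interpolation=cv2.INTER_CUBIC)
b=cv2.resize(S[160:275,310:460][:, :100],None,fx=4,fy=4,interpolation=cv2.INTER_CUBIC)
im=np.zeros((600,800,3),np.uint8);im[:a.shape[0],:400]=a;im[:b.shape[0],400:]=b;save("crop1",im)
a=cv2.resize(T[215:290,255:330],None,fx=5,fy=5,interpolation=cv2.INTER_CUBIC)
b=cv2.resize(T[150:245,130:255],None,fx=3.3,fy=3.3,interpolation=cv2.INTER_CUBIC)
im=np.zeros((400,800,3),np.uint8);im[:a.shape[0],:a.shape[1]]=a;im[:b.shape[0],380:380+b.shape[1]]=b[:400];save("crop2",im)
E
```

```text
[ 87  96 110] [168 129  94] [181 135  87] [60 66 76] [170 112  71]
none
scene [432 220] [0.579  0.3532 0.012 ]
scene [398 264] [0.7412 0.1471 0.012 ]
scene [364 251] [0.6644 0.06   0.012 ]
scene [364 241] [0.6218 0.0766 0.012 ]
scene [389 221] [0.5501 0.1998 0.012 ]
```

View pics/crop1.png

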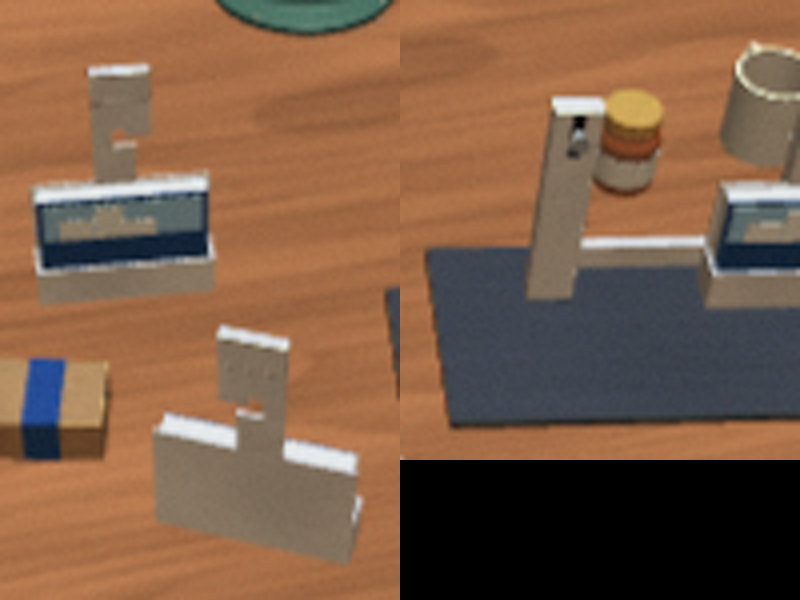

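View pics/crop2.png

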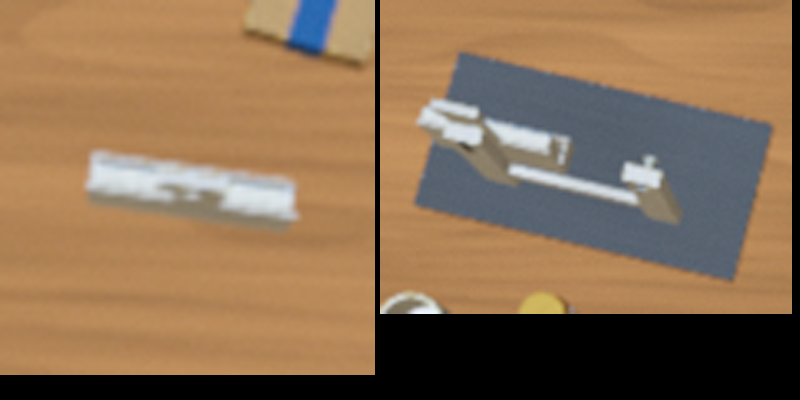

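The target's slot opens to the image's right (its +y), with the hem at scene (242..258,167). The stud is at scene (454,296)/crop → about (455,195). I'll fit the rack plate and the pocket by colour.

```bash
python3 - <<'E'
from h import *
import pickle
D=pickle.load(open("d.pkl","rb"))
T,C=D["top"]; S,CS=D["scene"]
def corners(p,c,box,z):
    x0,y0,x1,y1=box;q=p.astype(int);m=np.zeros(p.shape[:2],np.uint8)
    m[y0:y1,x0:x1]=((q[...,2]-q[...,0]>8)&(q.sum(2)<360))[y0:y1,x0:x1]
    m=cv2.morphologyEx(m,cv2.MORPH_OPEN,np.ones((3,3)))
    n,l,st,_=cv2.connectedComponentsWithStats(m);k=1+st[1:,4].argmax()
    h=cv2.convexHull(cv2.findNonZero((l==k).astype(np.uint8)))[:,0]
    return np.array([onz(c,*q,z)[:2] for q in h]),h
W,h=corners(T,C,(130,155,260,245),.012)
r=cv2.minAreaRect(W.astype(np.float32)*1000);print(r);print(cv2.boxPoints(r).round(1).tolist())
W2,h2=corners(S,CS,(305,190,450,275),.012)
r2=cv2.minAreaRect(W2.astype(np.float32)*1000);print(r2);print(cv2.boxPoints(r2).round(1).tolist())
# pocket white strips, hem
for n,(p,c),box,ths in(("scene",D["scene"],(236,160,262,174),620),("top",D["top"],(265,240,320,268),600)):
    x0,y0,x1,y1=box; g=p[y0:y1,x0:x1].astype(int); m=((g.sum(2)>ths)&(g.max(2)-g.min(2)<40))
    print(n);print("\n".join("".join("#" if v else "." for v in row) for row in m))
E
```

```text
((630.246337890625, 123.28136444091797), (392.3435974121094, 193.08265686035156), 78.96734619140625)
[[497.8999938964844, -50.79999923706055], [687.5, -87.69999694824219], [762.5, 297.3999938964844], [573.0, 334.29998779296875]]
((632.7716064453125, 120.40128326416016), (394.0628662109375, 193.42318725585938), 78.9173583984375)
[[500.0, -54.400001525878906], [689.7999877929688, -91.5], [765.5999755859375, 295.20001220703125], [575.7000122070312, 332.29998779296875]]
scene
..........................
..........................
..........................
..........................
..........................
..........................
..........................
.........##########.......
..........................
..........................
..........................
..........................
..........................
..........................
top
.......................................................
.......................................................
.......................................................
.......................................................
.................
[... 626 characters left out ...]
.........############.......
........................................########.......
.......................................................
.......................................................
.......................................................
.......................................................
.......................................................
.......................................................
.......................................................
.......................................................
.......................................................
.......................................................
.......................................................
```

```bash
cat > plan.py <<'E'
from h import *
def yaw():
    M=R.from_rotvec(bot.read_state()["tcp_rot"]).as_matrix(); return np.arctan2(M[1,1],M[0,1])
def plan(wps,yt,step=38,tmax=.12):
    """world waypoints (m) from present pose, final yaw of tool y; prints rows in tool axes"""
    s=bot.read_state();p=np.array(s["tool_pos"]);y=yaw();rows=[]
    need=-(yt-y); pts=[]
    for w in wps:
        w=np.array(w);n=max(1,int(np.ceil(np.linalg.norm(w-p)*1000/step)))
        pts+=[(w-p)/n]*n; p=w
    for i,d in enumerate(pts):
        t=np.clip(need,-tmax,tmax);need-=t
        Y=np.array([np.cos(y),np.sin(y),0]);Z=np.array([0,0,-1]);X=np.cross(Y,Z)
        rows.append(([round(1000*float(d@a),1) for a in(X,Y,Z)],round(float(t),3)));y-=t
    print(len(rows),"left turn",round(need,3),"pos",s["tool_pos"].round(4),"yaw",round(yaw(),4))
    for r in rows: print(r)
E
python3 - <<'E'
from plan import *
import pickle
D=pickle.load(open("d.pkl","rb"));C=D["scene"][1];T=D["top"][1]
for q in((241.5,167),(257.5,167),(249.5,167)):print(onz(C,*q,.23).round(4))
print(proj(T,onz(C,249.5,167,.23)), proj(C,[.588,.0286,.205]),proj(C,[.588,.0286,.225]))
plan([(.30,.58,.56),(.52,.30,.56),(.53,.0,.54),(.44,-.20,.50)],-.12)
E
```

```text
[ 0.4087 -0.2987  0.23  ]
[ 0.4199 -0.2478  0.23  ]
[ 0.4143 -0.2733  0.23  ]
[293.78995154 250.57293882] [354.57931438 193.86920165] [355.41651825 189.01400223]
30 left turn 0.0 pos [0.1798 0.6503 0.4036] yaw 1.301
([-22.4, -6.0, -26.1], 0.12)
([-23.0, -3.2, -26.1], 0.12)
([-23.2, -0.5, -26.1], 0.12)
([-23.1, 2.3, -26.1], 0.12)
([-22.6, 5.1, -26.1], 0.12)
([-21.9, 7.7, -26.1], 0.12)
([-35.5, 3.0, 0.0], 0.12)
([-34.9, 7.2, 0.0], 0.12)
([-33.7, 11.4, 0.0], 0.12)
([-32.1, 15.3, 0.0], 0.12)
([-30.1, 19.1, 0.0], 0.12)
([-27.6, 22.5, 0.0], 0.101)
([-25.2, 25.2, 0.0], 0.0)
([-25.2, 25.2, 0.0], 0.0)
([-25.2, 25.2, 0.0], 0.0)
([-25.2, 25.2, 0.0], 0.0)
([-37.1, 5.7, 2.5], 0.0)
([-37.1, 5.7, 2.5], 0.0)
([-37.1, 5.7, 2.5], 0.0)
([-37.1, 5.7, 2.5], 0.0)
([-37.1, 5.7, 2.5], 0.0)
([-37.1, 5.7, 2.5], 0.0)
([-37.1, 5.7, 2.5], 0.0)
([-37.1, 5.7, 2.5], 0.0)
([-34.9, -10.9, 6.7], 0.0)
([-34.9, -10.9, 6.7], 0.0)
([-34.9, -10.9, 6.7], 0.0)
([-34.9, -10.9, 6.7], 0.0)
([-34.9, -10.9, 6.7], 0.0)
([-34.9, -10.9, 6.7], 0.0)
```

Call:
drive_tool(
  increments=[
    {"delta_pos":[-22,-6,-27],"turn":0.12,"jaw":1},
    {"delta_pos":[-23,-3,-27],"turn":0.12,"jaw":1},
    {"delta_pos":[-23,0,-27],"turn":0.12,"jaw":1},
    {"delta_pos":[-23,2,-27],"turn":0.12,"jaw":1},
    {"delta_pos":[-23,5,-27],"turn":0.12,"jaw":1},
    {"delta_pos":[-22,8,-27],"turn":0.12,"jaw":1},
    {"delta_pos":[-35,3,0],"turn":0.12,"jaw":1},
    {"delta_pos":[-35,7,0],"turn":0.12,"jaw":1},
  ],
)

```text
time: 0.82
tool_pos: [0.3444, 0.5244, 0.5693]
tcp_rot: [1.818, 2.562, 0.007]
wrist_force: [0.7, 0.1, -0.6]
width: 1.001
grip_force: 0.0
```

Call:
drive_tool(
  increments=[
    {"delta_pos":[-34,11,0],"turn":0.12,"jaw":1},
    {"delta_pos":[-32,15,0],"turn":0.12,"jaw":1},
    {"delta_pos":[-30,19,0],"turn":0.12,"jaw":1},
    {"delta_pos":[-28,22,0],"turn":0.12,"jaw":1},
    {"delta_pos":[-25,25,0],"turn":0.06,"jaw":1},
    {"delta_pos":[-25,25,0],"turn":0,"jaw":1},
    {"delta_pos":[-25,25,0],"turn":0,"jaw":1},
    {"delta_pos":[-25,25,0],"turn":0,"jaw":1},
  ],
)

```text
time: 1.48
tool_pos: [0.511, 0.2939, 0.5663]
tcp_rot: [-2.431, -1.99, 0.001]
wrist_force: [0.5, 0.2, -0.2]
width: 1.004
grip_force: 0.0
```

Call:
drive_tool(
  increments=[
    {"delta_pos":[-37,6,2],"turn":0,"jaw":1},
    {"delta_pos":[-37,6,2],"turn":0,"jaw":1},
    {"delta_pos":[-37,6,2],"turn":0,"jaw":1},
    {"delta_pos":[-37,6,2],"turn":0,"jaw":1},
    {"delta_pos":[-37,6,2],"turn":0,"jaw":1},
    {"delta_pos":[-37,6,2],"turn":0,"jaw":1},
    {"delta_pos":[-18,3,1],"turn":0,"jaw":1},
    {"delta_pos":[0,0,0],"turn":0,"jaw":1},
  ],
)

```text
time: 2.15
tool_pos: [0.5007, 0.0493, 0.5532]
tcp_rot: [2.435, 1.984, -0.003]
wrist_force: [0.1, 0.4, 0.9]
width: 0.997
grip_force: 0.0
```

```bash
python3 - <<'E'
from plan import *
import pickle
p,C=cam("wrist");pickle.dump((p,C),open("w1.pkl","wb"));save("w1",p)
for z in(.191,.205,.219):print(proj(C,[.588,.0286,z]).round(1))
plan([(.44,-.20,.50)],-.2)
E
```

```text
[355.9 189.7]
[359.1 192.9]
[362.5 196.5]
7 left turn 0.0 pos [0.5009 0.0509 0.5533] yaw -0.2027
([-36.9, -1.3, 7.6], -0.003)
([-36.9, -1.4, 7.6], 0.0)
([-36.9, -1.4, 7.6], 0.0)
([-36.9, -1.4, 7.6], 0.0)
([-36.9, -1.4, 7.6], 0.0)
([-36.9, -1.4, 7.6], 0.0)
([-36.9, -1.4, 7.6], 0.0)
```

View pics/w1.png

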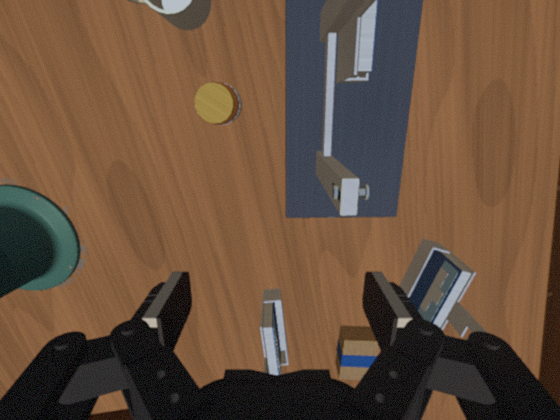

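The wrist view shows the free upright's top at (340..357, 178..215), the stud's head at about (367,192), and the target pocket at (273,335), between the open fingers.

Call:
drive_tool(
  increments=[
    {"delta_pos":[-37,-1,8],"turn":0,"jaw":1},
    {"delta_pos":[-37,-1,8],"turn":0,"jaw":1},
    {"delta_pos":[-37,-1,8],"turn":0,"jaw":1},
    {"delta_pos":[-37,-1,8],"turn":0,"jaw":1},
    {"delta_pos":[-37,-1,8],"turn":0,"jaw":1},
    {"delta_pos":[-37,-1,8],"turn":0,"jaw":1},
    {"delta_pos":[0,0,0],"turn":0,"jaw":1},
    {"delta_pos":[0,0,0],"turn":0,"jaw":1},
  ],
)

```text
time: 2.87
tool_pos: [0.4513, -0.1645, 0.5048]
tcp_rot: [-2.432, -1.985, 0.0]
wrist_force: [-0.3, 0.7, 0.4]
width: 0.998
grip_force: 0.0
```

```bash
python3 - <<'E'
from plan import *
import pickle
s=bot.read_state();print(s["tool_pos"].round(4),yaw())
p,C=cam("wrist");pickle.dump((p,C),open("w2.pkl","wb"))
p1,C1=pickle.load(open("w1.pkl","rb"))
for z in(0,.23):print(proj(C,[.417,-.273,z]).round(1))
im=np.zeros((600,800,3),np.uint8);im[:420,:560]=p
b=cv2.resize(p1[165:225,320:380],None,fx=4,fy=4,interpolation=cv2.INTER_CUBIC);im[:240,560:]=b
c=cv2.resize(p1[165:225,320:380],None,fx=3,fy=3);save("w2",im)
E
```

```text
[ 0.4513 -0.1645  0.5048] -0.201792634925433
[270.  232.6]
[264.6 323.4]
```

View pics/w2.png

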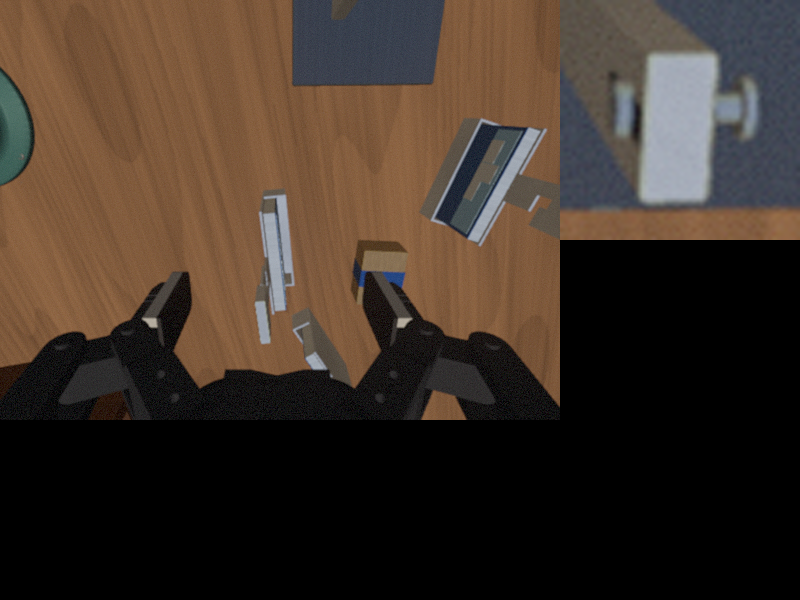

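The hem's top is at wrist (258..270, 286..342), with the cards on its right (+x). The stud's head is at w1 (366.8,191.8). Now I measure both across views.

```bash
python3 - <<'E'
from plan import *
import pickle
p,C=pickle.load(open("w2.pkl","rb"));p1,C1=pickle.load(open("w1.pkl","rb"))
D=pickle.load(open("d.pkl","rb"));S,CS=D["scene"];T,CT=D["top"]
def blob(p,box,th):
    x0,y0,x1,y1=box;g=p[y0:y1,x0:x1].astype(int);m=((g.sum(2)>th)&(g.max(2)-g.min(2)<45)).astype(np.uint8)
    n,l,st,ce=cv2.connectedComponentsWithStats(m);k=1+st[1:,4].argmax()
    r=cv2.minAreaRect(cv2.findNonZero((l==k).astype(np.uint8)));return np.array(cv2.boxPoints(r))+[x0,y0],ce[k]+[x0,y0],st[k,4]
b,ce,n=blob(p,(250,280,275,350),480);print("hem w2",b.round(1).tolist(),ce,n)
g=p[280:350,252:278].astype(int).sum(2)//30;print(g[::6].tolist())
bs,cs,n=blob(S,(236,160,262,174),560);print("hem scene",bs.round(1).tolist(),cs,n)
P,e=tri([ray(C,*ce),ray(CS,*cs)]);print("hem tri",P.round(4),e)
# stud head in scene
g=S[186:206,346:362].astype(int).sum(2)//10;print(g.tolist())
hw=ray(C1,366.8,191.8)
for q in((354.2,195.5),(354.2,196.5)):
    P,e=tri([hw,ray(CS,*q)]);print("head",P.round(4),e)
# upright top in w1
b1,c1,n=blob(p1,(335,170,362,220),560);print("upright top w1",b1.round(1).tolist(),c1,n)
print([onz(C1,*q,.225).round(4).tolist() for q in list(b1)+[c1]])
E
```

```text
hem w2 [[255.3, 302.2], [263.3, 301.1], [269.4, 341.3], [261.4, 342.5]] [262.2038835  321.89644013] 309
[[9, 10, 9, 10, 9, 9, 9, 9, 8, 9, 8, 7, 6, 9, 12, 10, 7, 6, 8, 14, 16, 17, 16, 17, 16, 17], [9, 10, 9, 10, 9, 9, 7, 8, 9, 9, 10, 8, 8, 8, 9, 8, 7, 10, 11, 11, 15, 17, 17, 17, 17, 17], [9, 10, 9, 9, 8, 8, 8, 8, 9, 8, 8, 8, 8, 7, 7, 7, 8, 13, 15, 13, 12, 16, 16, 17, 17, 17], [9, 9, 10, 9, 9, 8, 8, 8, 8, 8, 8, 8, 8, 7, 6, 7, 6, 10, 15, 16, 12, 12, 15, 16, 17, 16], [9, 9, 11, 15, 16, 16, 16, 16, 16, 16, 16, 16, 15, 11, 7, 6, 7, 9, 12, 15, 15, 12, 15, 17, 17, 17], [9, 9, 9, 10, 14, 16, 16, 16, 16, 16, 15, 16, 16, 15, 11, 6, 6, 8, 10, 13, 15, 14, 12, 14, 16, 15], [9, 10, 9, 9, 10, 14, 16, 16, 16, 16, 16, 16, 16, 16, 15, 10, 6, 7, 8, 9, 9, 9, 9, 9, 8, 9], [9, 9, 10, 9, 8, 11, 14, 16, 16, 16, 16, 16, 16, 16, 16, 13, 9, 6, 7, 9, 10, 9, 9, 9, 9, 9], [9, 10, 9, 10, 9, 9, 11, 14, 16, 16, 16, 16, 16, 16, 16, 15, 12, 8, 7, 8, 9, 9, 9, 9, 9, 9], [9, 10, 10, 10, 9, 9, 9, 13, 15, 16, 16, 16, 16, 16, 16, 16, 15, 10, 7, 8, 8, 9, 9, 9, 9, 9], [9, 9, 9, 10, 9, 9, 10, 10, 14, 16, 16, 16, 16, 16, 16, 16,
[... 1289 characters left out ...]
, 29, 30], [25, 31, 33, 33, 33, 34, 34, 33, 33, 32, 32, 33, 31, 28, 29, 30], [27, 32, 34, 34, 34, 34, 33, 33, 33, 33, 32, 32, 29, 29, 30, 31], [29, 33, 33, 33, 33, 33, 33, 33, 32, 32, 32, 31, 26, 27, 29, 31], [30, 33, 33, 33, 33, 33, 32, 32, 32, 32, 31, 31, 22, 23, 29, 31], [32, 33, 33, 33, 33, 32, 32, 32, 33, 33, 32, 36, 23, 16, 22, 27]]
head [0.5956 0.0264 0.2043] [np.float64(0.0017942831265331542), np.float64(0.0017942831265332082)]
head [0.5966 0.0259 0.2014] [np.float64(0.0012644550571665482), np.float64(0.0012644550571666519)]Traceback (most recent call last):
  File "<stdin>", line 19, in <module>
  File "<stdin>", line 7, in blob
ValueError: attempt to get argmax of an empty sequence
```

```bash
python3 - <<'E'
from plan import *
import pickle
p,C=pickle.load(open("w2.pkl","rb"))
a=onz(C,259.3,301.6,.23);b=onz(C,265.4,342.4,.23);c=onz(C,262.2,321.9,.23)
d=a-b;y=np.arctan2(-d[0],d[1]);print(a,b,c,np.linalg.norm(d),"pocket yaw",y)
# top-view/other check of yaw: hem from scene = -0.217
Y=np.array([-np.sin(y),np.cos(y),0]);g=(c+np.array([.4142,-.2728,.23]))/2
print(g)
for yy in(y,-.2): plan([(g[0],g[1],.505),(g[0],g[1],.376)],yy)
E
```

```text
[ 0.41739342 -0.24765798  0.23      ] [ 0.41290779 -0.29557522  0.23      ] [ 0.41509145 -0.27084673  0.23      ] 0.048126736812367434 pocket yaw -0.09334007845738973
[ 0.41464573 -0.27182336  0.23      ]
8 left turn 0.0 pos [ 0.4517 -0.1635  0.5054] yaw -0.1999
([-28.4, -3.7, 0.1], -0.107)
([-27.8, -6.7, 0.1], 0.0)
([-27.8, -6.7, 0.1], 0.0)
([-27.8, -6.7, 0.1], 0.0)
([0.0, 0.0, 32.2], 0.0)
([0.0, 0.0, 32.2], 0.0)
([0.0, 0.0, 32.2], 0.0)
([0.0, 0.0, 32.2], 0.0)
8 left turn 0.0 pos [ 0.4517 -0.1635  0.5054] yaw -0.1999
([-28.4, -3.7, 0.1], 0.0)
([-28.4, -3.7, 0.1], 0.0)
([-28.4, -3.7, 0.1], 0.0)
([-28.4, -3.7, 0.1], 0.0)
([0.0, 0.0, 32.2], 0.0)
([0.0, 0.0, 32.2], 0.0)
([0.0, 0.0, 32.2], 0.0)
([0.0, 0.0, 32.2], 0.0)
```

Call:
drive_tool(
  increments=[
    {"delta_pos":[-29,-4,0],"turn":-0.107,"jaw":1},
    {"delta_pos":[-29,-7,0],"turn":0,"jaw":1},
    {"delta_pos":[-29,-7,0],"turn":0,"jaw":1},
    {"delta_pos":[-28,-6,0],"turn":0,"jaw":1},
    {"delta_pos":[0,0,30],"turn":0,"jaw":0.6},
    {"delta_pos":[0,0,20],"turn":0,"jaw":0.6},
    {"delta_pos":[0,0,0],"turn":0,"jaw":0.6},
  ],
)

```text
time: 3.5
tool_pos: [0.4139, -0.2734, 0.4514]
tcp_rot: [-2.314, -2.114, 0.001]
wrist_force: [-0.7, 0.2, -0.5]
width: 0.799
grip_force: 0.0
```

```bash
python3 - <<'E'
from plan import *
s=bot.read_state();print(s["tool_pos"].round(4),yaw())
p,C=cam("wrist");save("w3",p)
g=p.astype(int);m=((g.sum(2)>450)&(g.max(2)-g.min(2)<45)).astype(np.uint8)
P=proj(C,[.4147,-.2718,.23]).round().astype(int);print(P)
n,l,st,ce=cv2.connectedComponentsWithStats(m)
for k in range(1,n):
    if st[k,4]>100:
        r=cv2.boxPoints(cv2.minAreaRect(cv2.findNonZero((l==k).astype(np.uint8))));print(st[k].tolist(),ce[k].round(1),onz(C,*ce[k],.23).round(4),[onz(C,*q,.23)[:2].round(4).tolist() for q in r])
E
```

```text
[ 0.4139 -0.2734  0.4514] -0.09028945965517514
[279 238]
[478, 47, 82, 135, 271] [513.7 120.6] [ 0.5621 -0.208   0.23  ] [[0.5442, -0.238], [0.5694, -0.1646], [0.5816, -0.1703], [0.5579, -0.2453]]
[278, 119, 30, 119, 762] [296.3 164.4] [ 0.4301 -0.2227  0.23  ] [[0.4134, -0.2709], [0.4216, -0.1941], [0.4386, -0.1959], [0.4326, -0.273]]
[273, 125, 25, 145, 2301] [286.  201.5] [ 0.4217 -0.2465  0.23  ] [[0.4071, -0.2953], [0.4194, -0.1973], [0.4327, -0.1989], [0.4226, -0.2973]]
[533, 150, 27, 42, 450] [548.4 173.8] [ 0.5891 -0.2429  0.23  ] [[0.5804, -0.2506], [0.5927, -0.2282], [0.5997, -0.2333], [0.5876, -0.256]]
[311, 320, 33, 61, 631] [327.8 347.5] [ 0.4446 -0.3681  0.23  ] [[0.432, -0.3439], [0.4398, -0.34], [0.4609, -0.3988], [0.4527, -0.4034]]
```

View pics/w3.png

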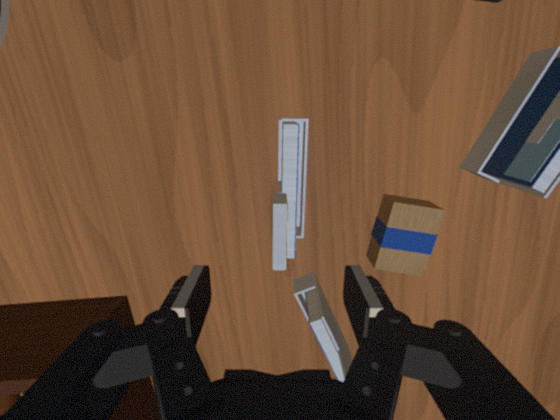

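The hem is at (273..287, 205..270), square to the fingers and centred between them. Going down to grip it.

Call:
drive_tool(
  increments=[
    {"delta_pos":[-1,1,30],"turn":0,"jaw":0.6},
    {"delta_pos":[0,0,30],"turn":0,"jaw":0.3},
    {"delta_pos":[0,0,20],"turn":0,"jaw":0.0},
    {"delta_pos":[0,0,0],"turn":0,"jaw":-0.4},
    {"delta_pos":[0,0,0],"turn":0,"jaw":-0.7},
    {"delta_pos":[0,0,0],"turn":0,"jaw":-1},
    {"delta_pos":[0,0,0],"turn":0,"jaw":-1},
    {"delta_pos":[0,0,0],"turn":0,"jaw":-1},
  ],
  grip_force=60,
)

```text
time: 4.22
tool_pos: [0.4155, -0.2766, 0.3779]
tcp_rot: [2.318, 2.115, 0.001]
wrist_force: [0.1, 1.4, 0.9]
width: 0.106
grip_force: 62.5
```

Call:
drive_tool(
  increments=[
    {"delta_pos":[0,0,0],"turn":0,"jaw":-1},
    {"delta_pos":[0,0,0],"turn":0,"jaw":-1},
    {"delta_pos":[0,0,0],"turn":0,"jaw":-1},
  ],
)

```text
time: 4.47
tool_pos: [0.4154, -0.2767, 0.3778]
tcp_rot: [2.319, 2.115, 0.002]
wrist_force: [-0.4, 1.7, 5.9]
width: 0.106
grip_force: 63.1
```

Call:
drive_tool(
  increments=[
    {"delta_pos":[0,0,-15],"turn":0,"jaw":-1},
    {"delta_pos":[0,0,-30],"turn":0,"jaw":-1},
    {"delta_pos":[0,0,-30],"turn":0,"jaw":-1},
    {"delta_pos":[0,0,-20],"turn":0,"jaw":-1},
    {"delta_pos":[0,0,0],"turn":0,"jaw":-1},
    {"delta_pos":[0,0,0],"turn":0,"jaw":-1},
    {"delta_pos":[0,0,0],"turn":0,"jaw":-1},
  ],
)

```text
time: 5.05
tool_pos: [0.4143, -0.2761, 0.4686]
tcp_rot: [-2.319, -2.115, 0.001]
wrist_force: [0.3, 0.6, -3.3]
width: 0.108
grip_force: 61.8
```

```bash
python3 - <<'E'
from plan import *
import pickle
s=bot.read_state();print(s["tool_pos"].round(4),yaw(),s["wrist_force"],s["torque"])
p,C=cam("wrist");S,CS=cam("scene");pickle.dump((p,C,S,CS),open("w4.pkl","wb"))
# expected pocket pose: grasp assumption; compare in scene
y=yaw();o=s["tool_pos"]-[0,0,.3778]; X=np.array([np.cos(y),np.sin(y),0]);Y=np.array([-np.sin(y),np.cos(y),0])
o=o+.0017*Y
q=proj(CS,o+np.array([0,0,.164])).round().astype(int);print(q)
u0,v0=q-[50,60]
im=np.zeros((600,800,3),np.uint8)
c=cv2.resize(S[v0:v0+120,u0:u0+100],None,fx=4,fy=4,interpolation=cv2.INTER_CUBIC)
for P in([0,28,.159],[0,14,.149],[0,0,.164],[0,-22,.23],[0,28,.23],[0,-78,0],[0,78,0]):
    w=o+P[1]/1000*Y+np.array([0,0,P[2]]);r=(proj(CS,w)-[u0,v0])*4;cv2.circle(c,tuple(int(k) for k in r),3,(255,0,0),1)
im[:480,:400]=c
im[:300,400:]=cv2.resize(p,(400,300));save("w4",im)
E
```

```text
[ 0.4143 -0.2761  0.4686] -0.09218789464104209 [ 0.29523329  0.55828973 -3.30928528] [0.06986924 0.02604574 0.02909469]
[249 161]
```

View pics/w4.png

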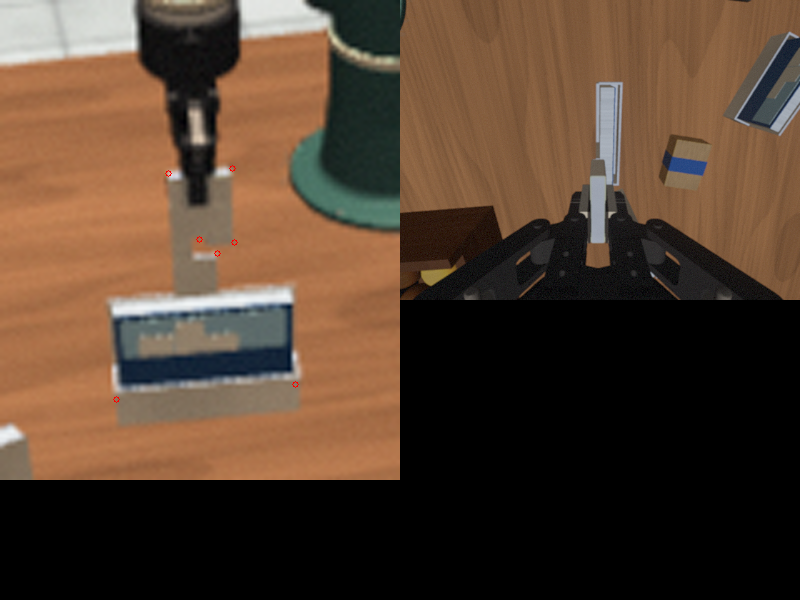

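The overlay shows the pocket held as reckoned, with lip, jaw and hem marks on their features in the scene (crop 234,242; 217,253). Now I carry it to beside the stud.

```bash
cat >> plan.py <<'E'
yr=-.192; RX=np.array([np.cos(yr),np.sin(yr),0]);RY=np.array([-np.sin(yr),np.cos(yr),0]); STUD=np.array([.5885,.028,.203])
def tcp(x,y,z,off=-1.7):  # seat x,y (mm, rack), tcp z (m)
    P=STUD+x/1000*RX+(y+off)/1000*RY; return (P[0],P[1],z)
def where(off=-1.7):
    s=bot.read_state();d=s["tool_pos"]-STUD;print("t %.2f seat x %.1f y %.1f tcpz %.4f lip z %.4f yaw-err %.3f F %s T %s"%(s["time"],d@RX*1000,d@RY*1000-off,s["tool_pos"][2],s["tool_pos"][2]-.2188,yaw()-yr,(s["wrist_force"]@np.array([RX,RY,[0,0,1]]).T).round(2),s["torque"].round(3)))
E
python3 - <<'E'
from plan import *
plan([tcp(25,-130,.48),tcp(12,-70,.47)],yr,30,.03)
E
```

```text
12 left turn 0.0 pos [ 0.4142 -0.276   0.4679] yaw -0.0921
([20.6, 17.5, -1.3], 0.03)
([21.1, 16.9, -1.3], 0.03)
([21.6, 16.2, -1.3], 0.03)
([22.1, 15.6, -1.3], 0.01)
([22.2, 15.3, -1.3], 0.0)
([22.2, 15.3, -1.3], 0.0)
([22.2, 15.3, -1.3], 0.0)
([22.2, 15.3, -1.3], 0.0)
([22.2, 15.3, -1.3], 0.0)
([20.0, -4.3, 3.3], 0.0)
([20.0, -4.3, 3.3], 0.0)
([20.0, -4.3, 3.3], 0.0)
```

Call:
drive_tool(
  increments=[
    {"delta_pos":[14,12,-1],"turn":0.03,"jaw":-1},
    {"delta_pos":[21,17,-1],"turn":0.03,"jaw":-1},
    {"delta_pos":[22,16,-1],"turn":0.03,"jaw":-1},
    {"delta_pos":[22,16,-1],"turn":0.01,"jaw":-1},
    {"delta_pos":[22,15,-1],"turn":0,"jaw":-1},
    {"delta_pos":[22,15,-1],"turn":0,"jaw":-1},
    {"delta_pos":[22,15,-1],"turn":0,"jaw":-1},
    {"delta_pos":[22,15,-1],"turn":0,"jaw":-1},
  ],
)

```text
time: 5.82
tool_pos: [0.5625, -0.1306, 0.4762]
tcp_rot: [-2.422, -1.996, 0.004]
wrist_force: [0.6, -1.3, -2.7]
width: 0.106
grip_force: 61.8
```

Call:
drive_tool(
  increments=[
    {"delta_pos":[22,15,-1],"turn":0,"jaw":-1},
    {"delta_pos":[20,0,3],"turn":0,"jaw":-1},
    {"delta_pos":[15,-4,3],"turn":0,"jaw":-1},
    {"delta_pos":[10,-4,3],"turn":0,"jaw":-1},
    {"delta_pos":[0,0,0],"turn":0,"jaw":-1},
    {"delta_pos":[0,0,0],"turn":0,"jaw":-1},
    {"delta_pos":[0,0,0],"turn":0,"jaw":-1},
  ],
)

```text
time: 6.4
tool_pos: [0.5814, -0.068, 0.4702]
tcp_rot: [2.424, 1.998, -0.002]
wrist_force: [0.6, -0.6, -3.4]
width: 0.104
grip_force: 61.8
```

```bash
python3 - <<'E'
from plan import *
where();plan([tcp(0,-60,.455),tcp(0,-40,.448)],yr,15)
E
```

```text
t 6.40 seat x 11.4 y -93.9 tcpz 0.4702 lip z 0.2514 yaw-err -0.000 F [ 0.72 -0.42 -3.43] T [-0.034  0.043  0.027]
5 left turn 0.0 pos [ 0.5814 -0.068   0.4702] yaw -0.1923
([11.3, -3.8, 5.1], -0.0)
([11.3, -3.8, 5.1], 0.0)
([11.3, -3.8, 5.1], 0.0)
([10.0, 0.0, 3.5], 0.0)
([10.0, 0.0, 3.5], 0.0)
```

Call:
drive_tool(
  increments=[
    {"delta_pos":[11,-4,5],"turn":0,"jaw":-1},
    {"delta_pos":[11,-4,5],"turn":0,"jaw":-1},
    {"delta_pos":[11,-3,5],"turn":0,"jaw":-1},
    {"delta_pos":[10,0,4],"turn":0,"jaw":-1},
    {"delta_pos":[10,0,3],"turn":0,"jaw":-1},
    {"delta_pos":[0,0,0],"turn":0,"jaw":-1},
    {"delta_pos":[0,0,0],"turn":0,"jaw":-1},
  ],
)

```text
time: 6.98
tool_pos: [0.5811, -0.0123, 0.4483]
tcp_rot: [-2.422, -2.0, 0.001]
wrist_force: [0.0, -0.1, -3.5]
width: 0.105
grip_force: 61.8
```

```bash
python3 - <<'E'
from plan import *
import pickle
where()
p,C=cam("wrist");S,CS=cam("scene");T,CT=cam("top");pickle.dump((p,C,S,CS,T,CT),open("w5.pkl","wb"))
q=proj(C,STUD).round().astype(int);print(q,proj(CS,STUD))
u0,v0=q-[50,40]
a=cv2.resize(p[v0:v0+150,u0:u0+100],None,fx=4,fy=4,interpolation=cv2.INTER_CUBIC)
qs=proj(CS,STUD).round().astype(int)
b=cv2.resize(S[qs[1]-75:qs[1]+75,qs[0]-60:qs[0]+40],None,fx=4,fy=4,interpolation=cv2.INTER_CUBIC)
im=np.zeros((600,800,3),np.uint8);im[:a.shape[0],:400]=a;im[:,400:]=b;save("w5",im)
E
```

```text
t 6.98 seat x 0.4 y -39.3 tcpz 0.4483 lip z 0.2295 yaw-err 0.002 F [ 0.07 -0.1  -3.49] T [-0.065  0.005  0.011]
[276 172] [354.37241066 194.47889962]
```

View pics/w5.png

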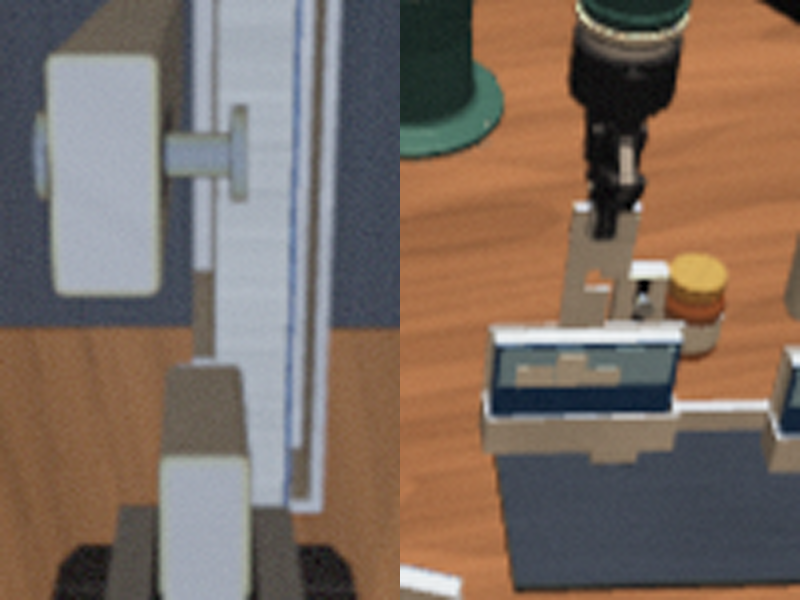

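Wrist crop: shank mid at column 198, hem and tab mid at column 204, so the tab sits about 1 mm too far forward but clears both head and upright. Scene shows the slot just beside the stud. Next I put the lip over the stud and feel down.

Call:
drive_tool(
  increments=[
    {"delta_pos":[6,-1,0],"turn":0,"jaw":-1},
    {"delta_pos":[6,0,0],"turn":0,"jaw":-1},
    {"delta_pos":[6,0,0],"turn":0,"jaw":-1},
    {"delta_pos":[0,0,3],"turn":0,"jaw":-1},
    {"delta_pos":[0,0,3],"turn":0,"jaw":-1},
    {"delta_pos":[0,0,3],"turn":0,"jaw":-1},
    {"delta_pos":[0,0,2],"turn":0,"jaw":-1},
    {"delta_pos":[0,0,0],"turn":0,"jaw":-1},
  ],
)

```text
time: 7.8
tool_pos: [0.5832, 0.0045, 0.4366]
tcp_rot: [-2.424, -1.997, 0.002]
wrist_force: [0.6, -0.1, -2.2]
width: 0.102
grip_force: 61.8
```

```bash
python3 -c "
from plan import *
where()"
```

```text
t 7.80 seat x -0.7 y -22.4 tcpz 0.4366 lip z 0.2178 yaw-err -0.000 F [ 0.62  0.05 -2.16] T [-0.021  0.037  0.06 ]
```

Call:
drive_tool(
  increments=[
    {"delta_pos":[0,0,1],"turn":0,"jaw":-1},
    {"delta_pos":[0,0,1],"turn":0,"jaw":-1},
    {"delta_pos":[0,0,1],"turn":0,"jaw":-1},
    {"delta_pos":[0,0,1],"turn":0,"jaw":-1},
    {"delta_pos":[0,0,1],"turn":0,"jaw":-1},
    {"delta_pos":[0,0,0],"turn":0,"jaw":-1},
    {"delta_pos":[0,0,0],"turn":0,"jaw":-1},
  ],
)

```text
time: 8.38
tool_pos: [0.5834, 0.0046, 0.4326]
tcp_rot: [-2.424, -1.998, 0.0]
wrist_force: [-0.3, -0.3, -2.3]
width: 0.1
grip_force: 61.8
```

Call:
drive_tool(
  increments=[
    {"delta_pos":[0,0,1],"turn":0,"jaw":-1},
    {"delta_pos":[0,0,1],"turn":0,"jaw":-1},
    {"delta_pos":[0,0,0],"turn":0,"jaw":-1},
    {"delta_pos":[0,0,0],"turn":0,"jaw":-1},
  ],
)

```text
time: 8.72
tool_pos: [0.5834, 0.0046, 0.4305]
tcp_rot: [-2.424, -1.998, 0.0]
wrist_force: [0.3, 1.4, -2.5]
width: 0.104
grip_force: 61.8
```

Call:
drive_tool(
  increments=[
    {"delta_pos":[0,0,1],"turn":0,"jaw":-1},
    {"delta_pos":[0,0,1],"turn":0,"jaw":-1},
    {"delta_pos":[0,0,0],"turn":0,"jaw":-1},
    {"delta_pos":[0,0,0],"turn":0,"jaw":-1},
  ],
)

```text
time: 9.05
tool_pos: [0.5834, 0.0046, 0.4285]
tcp_rot: [-2.424, -1.998, 0.0]
wrist_force: [0.1, 0.3, -3.1]
width: 0.101
grip_force: 61.8
```

Call:
drive_tool(
  increments=[
    {"delta_pos":[0,0,1],"turn":0,"jaw":-1},
    {"delta_pos":[0,0,0],"turn":0,"jaw":-1},
    {"delta_pos":[0,0,0],"turn":0,"jaw":-1},
  ],
)

```text
time: 9.3
tool_pos: [0.5834, 0.0046, 0.4276]
tcp_rot: [-2.424, -1.998, 0.0]
wrist_force: [-0.1, -0.3, -3.9]
width: 0.105
grip_force: 61.8
```

Call:
drive_tool(
  increments=[
    {"delta_pos":[0,0,1],"turn":0,"jaw":-1},
    {"delta_pos":[0,0,0],"turn":0,"jaw":-1},
    {"delta_pos":[0,0,0],"turn":0,"jaw":-1},
  ],
)

```text
time: 9.55
tool_pos: [0.5834, 0.0046, 0.4266]
tcp_rot: [-2.424, -1.998, 0.0]
wrist_force: [-0.0, -0.4, -3.3]
width: 0.103
grip_force: 61.8
```

Call:
drive_tool(
  increments=[
    {"delta_pos":[0,0,1],"turn":0,"jaw":-1},
    {"delta_pos":[0,0,0],"turn":0,"jaw":-1},
    {"delta_pos":[0,0,0],"turn":0,"jaw":-1},
  ],
)

```text
time: 9.8
tool_pos: [0.5834, 0.0046, 0.4257]
tcp_rot: [-2.424, -1.998, 0.0]
wrist_force: [0.2, -0.1, -3.6]
width: 0.107
grip_force: 61.8
```

Call:
drive_tool(
  increments=[
    {"delta_pos":[0,0,0.5],"turn":0,"jaw":-1},
    {"delta_pos":[0,0,0],"turn":0,"jaw":-1},
    {"delta_pos":[0,0,0],"turn":0,"jaw":-1},
  ],
)

```text
time: 10.05
tool_pos: [0.5835, 0.0046, 0.4254]
tcp_rot: [2.424, 1.998, 0.0]
wrist_force: [-0.7, -0.7, -2.5]
width: 0.097
grip_force: 62.1
```

Call:
drive_tool(
  increments=[
    {"delta_pos":[0,0,0.5],"turn":0,"jaw":-1},
    {"delta_pos":[0,0,0],"turn":0,"jaw":-1},
    {"delta_pos":[0,0,0],"turn":0,"jaw":-1},
  ],
)

```text
time: 10.3
tool_pos: [0.5835, 0.0046, 0.4252]
tcp_rot: [2.424, 1.998, 0.001]
wrist_force: [-1.0, -0.3, -0.1]
width: 0.107
grip_force: 62.4
```

Call:
drive_tool(
  increments=[
    {"delta_pos":[0,0,0.5],"turn":0,"jaw":-1},
    {"delta_pos":[0,0,0],"turn":0,"jaw":-1},
    {"delta_pos":[0,0,0],"turn":0,"jaw":-1},
  ],
)

```text
time: 10.55
tool_pos: [0.5835, 0.0046, 0.425]
tcp_rot: [2.424, 1.998, 0.001]
wrist_force: [-2.1, 0.2, 4.1]
width: 0.105
grip_force: 62.9
```

Call:
drive_tool(
  increments=[
    {"delta_pos":[0,0,-1.3],"turn":0,"jaw":-1},
    {"delta_pos":[0,0,-1],"turn":0,"jaw":-1},
    {"delta_pos":[0,0,0],"turn":0,"jaw":-1},
    {"delta_pos":[0,0,0],"turn":0,"jaw":-1},
    {"delta_pos":[0,0,0],"turn":0,"jaw":-1},
  ],
)

```text
time: 10.97
tool_pos: [0.5834, 0.0047, 0.4257]
tcp_rot: [-2.424, -1.998, 0.001]
wrist_force: [0.3, -0.3, -3.7]
width: 0.106
grip_force: 61.9
```

```bash
python3 -c "
from plan import *
where()"
```

```text
t 10.97 seat x -0.6 y -22.2 tcpz 0.4257 lip z 0.2069 yaw-err -0.000 F [ 0.33 -0.26 -3.73] T [-0.003  0.03   0.004]
```

Call:
drive_tool(
  increments=[
    {"delta_pos":[0,0,-0.8],"turn":0,"jaw":-1},
    {"delta_pos":[0,0,0],"turn":0,"jaw":-1},
    {"delta_pos":[2,0,0],"turn":0,"jaw":-1},
    {"delta_pos":[2,0,0],"turn":0,"jaw":-1},
    {"delta_pos":[2,0,0],"turn":0,"jaw":-1},
    {"delta_pos":[0,0,0],"turn":0,"jaw":-1},
    {"delta_pos":[0,0,0],"turn":0,"jaw":-1},
  ],
)

```text
time: 11.55
tool_pos: [0.5846, 0.0107, 0.4273]
tcp_rot: [2.424, 1.999, 0.0]
wrist_force: [0.5, 0.0, -3.2]
width: 0.099
grip_force: 61.8
```

Call:
drive_tool(
  increments=[
    {"delta_pos":[1,0,0],"turn":0,"jaw":-1},
    {"delta_pos":[1,0,0],"turn":0,"jaw":-1},
    {"delta_pos":[1,0,0],"turn":0,"jaw":-1},
    {"delta_pos":[0,0,0],"turn":0,"jaw":-1},
    {"delta_pos":[0,0,0],"turn":0,"jaw":-1},
  ],
)

```text
time: 11.97
tool_pos: [0.5852, 0.0135, 0.4273]
tcp_rot: [2.424, 1.998, -0.0]
wrist_force: [-0.3, 0.1, -2.7]
width: 0.103
grip_force: 61.8
```

Call:
drive_tool(
  increments=[
    {"delta_pos":[0,0,0.7],"turn":0,"jaw":-1},
    {"delta_pos":[0,0,0],"turn":0,"jaw":-1},
    {"delta_pos":[0,0,0],"turn":0,"jaw":-1},
  ],
)

```text
time: 12.22
tool_pos: [0.5851, 0.0134, 0.4265]
tcp_rot: [-2.424, -1.998, 0.0]
wrist_force: [0.3, -0.1, -2.5]
width: 0.105
grip_force: 61.8
```

Call:
drive_tool(
  increments=[
    {"delta_pos":[1.5,0,0],"turn":0,"jaw":-1},
    {"delta_pos":[1.5,0,0],"turn":0,"jaw":-1},
    {"delta_pos":[1.5,0,0],"turn":0,"jaw":-1},
    {"delta_pos":[1.5,0,0],"turn":0,"jaw":-1},
    {"delta_pos":[0,0,0],"turn":0,"jaw":-1},
    {"delta_pos":[0,0,0],"turn":0,"jaw":-1},
  ],
)

```text
time: 12.72
tool_pos: [0.5863, 0.0195, 0.4266]
tcp_rot: [2.424, 1.999, -0.0]
wrist_force: [-0.2, 0.0, -3.1]
width: 0.101
grip_force: 61.8
```

```bash
python3 -c "
from plan import *
where()"
```

```text
t 12.72 seat x -0.5 y -7.0 tcpz 0.4266 lip z 0.2078 yaw-err 0.000 F [-0.22 -0.03 -3.06] T [ 0.004  0.08  -0.018]
```

Call:
drive_tool(
  increments=[
    {"delta_pos":[1.5,0,0],"turn":0,"jaw":-1},
    {"delta_pos":[1.5,0,0],"turn":0,"jaw":-1},
    {"delta_pos":[1,0,0],"turn":0,"jaw":-1},
    {"delta_pos":[0,0,0],"turn":0,"jaw":-1},
    {"delta_pos":[0,0,0],"turn":0,"jaw":-1},
  ],
)

```text
time: 13.13
tool_pos: [0.5871, 0.0234, 0.4266]
tcp_rot: [2.424, 1.998, -0.0]
wrist_force: [-0.9, -0.2, -3.0]
width: 0.104
grip_force: 61.8
```

Call:
drive_tool(
  increments=[
    {"delta_pos":[1,0,0],"turn":0,"jaw":-1},
    {"delta_pos":[1,0,0],"turn":0,"jaw":-1},
    {"delta_pos":[0,0,0],"turn":0,"jaw":-1},
    {"delta_pos":[0,0,0],"turn":0,"jaw":-1},
  ],
)

```text
time: 13.47
tool_pos: [0.5875, 0.0253, 0.4265]
tcp_rot: [-2.424, -1.998, 0.0]
wrist_force: [0.4, 0.0, -3.4]
width: 0.104
grip_force: 61.8
```

Call:
drive_tool(
  increments=[
    {"delta_pos":[1,0,0],"turn":0,"jaw":-1},
    {"delta_pos":[0,0,0],"turn":0,"jaw":-1},
    {"delta_pos":[0,0,0],"turn":0,"jaw":-1},
  ],
)

```text
time: 13.72
tool_pos: [0.5877, 0.0263, 0.4266]
tcp_rot: [-2.424, -1.998, 0.0]
wrist_force: [1.0, 0.8, -3.2]
width: 0.101
grip_force: 61.8
```

```bash
python3 -c "
from plan import *
where()"
```

```text
t 13.72 seat x -0.5 y -0.2 tcpz 0.4266 lip z 0.2078 yaw-err 0.000 F [ 0.81  0.97 -3.25] T [-0.027  0.013 -0.079]
```

Call:
drive_tool(
  increments=[
    {"delta_pos":[1,0,0],"turn":0,"jaw":-1},
    {"delta_pos":[0,0,0],"turn":0,"jaw":-1},
    {"delta_pos":[0,0,0],"turn":0,"jaw":-1},
  ],
)

```text
time: 13.97
tool_pos: [0.5879, 0.0273, 0.4266]
tcp_rot: [2.424, 1.998, 0.0]
wrist_force: [-0.5, 0.6, -2.7]
width: 0.103
grip_force: 61.8
```

Call:
drive_tool(
  increments=[
    {"delta_pos":[0.7,0,0],"turn":0,"jaw":-1},
    {"delta_pos":[0,0,0],"turn":0,"jaw":-1},
    {"delta_pos":[0,0,0],"turn":0,"jaw":-1},
  ],
)

```text
time: 14.22
tool_pos: [0.588, 0.0279, 0.4266]
tcp_rot: [2.424, 1.998, -0.0]
wrist_force: [-0.5, 0.7, -2.6]
width: 0.107
grip_force: 61.8
```

Call:
drive_tool(
  increments=[
    {"delta_pos":[0.7,0,0],"turn":0,"jaw":-1},
    {"delta_pos":[0,0,0],"turn":0,"jaw":-1},
    {"delta_pos":[0,0,0],"turn":0,"jaw":-1},
  ],
)

```text
time: 14.47
tool_pos: [0.5881, 0.0286, 0.4266]
tcp_rot: [-2.424, -1.998, 0.0]
wrist_force: [0.2, 0.3, -3.4]
width: 0.102
grip_force: 61.8
```

```bash
python3 -c "
from plan import *
where()"
```

```text
t 14.47 seat x -0.5 y 2.2 tcpz 0.4266 lip z 0.2078 yaw-err 0.000 F [ 0.15  0.3  -3.39] T [ 0.015 -0.01  -0.02 ]
```

Call:
drive_tool(
  increments=[
    {"delta_pos":[0.7,0,0],"turn":0,"jaw":-1},
    {"delta_pos":[0,0,0],"turn":0,"jaw":-1},
    {"delta_pos":[0,0,0],"turn":0,"jaw":-1},
  ],
)

```text
time: 14.72
tool_pos: [0.5883, 0.0293, 0.4266]
tcp_rot: [2.424, 1.998, -0.0]
wrist_force: [0.7, -0.0, -3.6]
width: 0.103
grip_force: 61.8
```

Call:
drive_tool(
  increments=[
    {"delta_pos":[0.7,0,0],"turn":0,"jaw":-1},
    {"delta_pos":[0,0,0],"turn":0,"jaw":-1},
    {"delta_pos":[0,0,0],"turn":0,"jaw":-1},
  ],
)

```text
time: 14.97
tool_pos: [0.5884, 0.03, 0.4266]
tcp_rot: [-2.424, -1.998, 0.0]
wrist_force: [-0.5, 0.4, -3.0]
width: 0.105
grip_force: 61.8
```

```bash
python3 -c "
from plan import *
where()"
```

```text
t 14.97 seat x -0.5 y 3.6 tcpz 0.4266 lip z 0.2078 yaw-err 0.000 F [-0.55  0.33 -2.97] T [-0.029  0.02  -0.053]
```

Call:
drive_tool(
  increments=[
    {"delta_pos":[0.7,0,0],"turn":0,"jaw":-1},
    {"delta_pos":[0,0,0],"turn":0,"jaw":-1},
    {"delta_pos":[0,0,0],"turn":0,"jaw":-1},
  ],
)

```text
time: 15.22
tool_pos: [0.5885, 0.0306, 0.4266]
tcp_rot: [2.424, 1.998, -0.0]
wrist_force: [0.1, 0.2, -3.6]
width: 0.104
grip_force: 61.8
```

Call:
drive_tool(
  increments=[
    {"delta_pos":[0.7,0,0],"turn":0,"jaw":-1},
    {"delta_pos":[0,0,0],"turn":0,"jaw":-1},
    {"delta_pos":[0,0,0],"turn":0,"jaw":-1},
  ],
)

```text
time: 15.47
tool_pos: [0.5886, 0.031, 0.4266]
tcp_rot: [2.424, 1.998, -0.001]
wrist_force: [-0.0, -2.0, -3.1]
width: 0.101
grip_force: 61.8
```

```bash
python3 - <<'E'
from plan import *
where()
p,C=cam("wrist");S,CS=cam("scene")
q=proj(C,STUD).round().astype(int);u0,v0=q-[50,90];v0=max(v0,0)
a=cv2.resize(p[v0:v0+150,u0:u0+100],None,fx=4,fy=4,interpolation=cv2.INTER_CUBIC)
qs=proj(CS,STUD).round().astype(int)
b=cv2.resize(S[qs[1]-50:qs[1]+50,qs[0]-33:qs[0]+33],None,fx=6,fy=6,interpolation=cv2.INTER_CUBIC)
im=np.zeros((600,800,3),np.uint8);im[:a.shape[0],:400]=a;im[:,400:796]=b;save("w6",im)
E
```

```text
t 15.47 seat x -0.5 y 4.7 tcpz 0.4266 lip z 0.2078 yaw-err -0.000 F [ 0.35 -1.96 -3.09] T [-0.54   0.109  0.002]
```

View pics/w6.png

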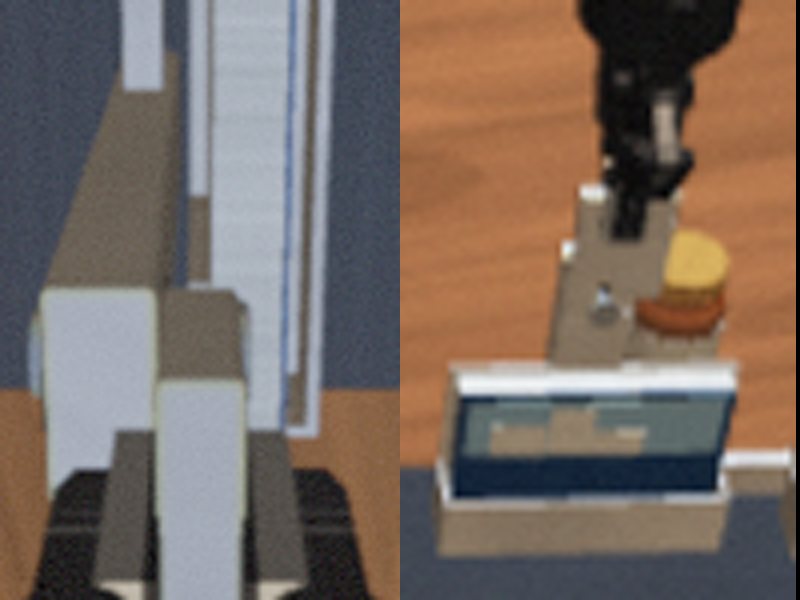

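The spine touches the stud, with force −2 N and a moment of −0.54 N m. The scene crop shows the head (605,305) in front of the tab at the spine. I back off 1.7 mm to centre the notch and let down.

Call:
drive_tool(
  increments=[
    {"delta_pos":[-1.0,0,0],"turn":0,"jaw":-1},
    {"delta_pos":[-0.8,0,0],"turn":0,"jaw":-1},
    {"delta_pos":[0,0,0],"turn":0,"jaw":-1},
    {"delta_pos":[0,0,1],"turn":0,"jaw":-1},
    {"delta_pos":[0,0,0.5],"turn":0,"jaw":-1},
    {"delta_pos":[0,0,0],"turn":0,"jaw":-1},
    {"delta_pos":[0,0,0],"turn":0,"jaw":-1},
  ],
)

```text
time: 16.15
tool_pos: [0.5883, 0.0297, 0.4249]
tcp_rot: [-2.424, -1.998, 0.0]
wrist_force: [0.0, 0.4, -3.3]
width: 0.107
grip_force: 61.8
```

Call:
drive_tool(
  increments=[
    {"delta_pos":[0,0,0.5],"turn":0,"jaw":-1},
    {"delta_pos":[0,0,0.5],"turn":0,"jaw":-1},
    {"delta_pos":[0,0,0],"turn":0,"jaw":-1},
    {"delta_pos":[0,0,0],"turn":0,"jaw":-1},
  ],
)

```text
time: 16.48
tool_pos: [0.5883, 0.0296, 0.424]
tcp_rot: [-2.424, -1.998, 0.0]
wrist_force: [0.5, 0.3, -2.9]
width: 0.103
grip_force: 61.8
```

```bash
python3 -c "
from plan import *
where()"
```

```text
t 16.48 seat x -0.5 y 3.2 tcpz 0.4240 lip z 0.2052 yaw-err -0.000 F [ 0.43  0.35 -2.87] T [ 0.043  0.066 -0.02 ]
```

Below the lip contact height without force: it's in the notch. Continuing down.

Call:
drive_tool(
  increments=[
    {"delta_pos":[0,0,1],"turn":0,"jaw":-1},
    {"delta_pos":[0,0,1],"turn":0,"jaw":-1},
    {"delta_pos":[0,0,1],"turn":0,"jaw":-1},
    {"delta_pos":[0,0,0],"turn":0,"jaw":-1},
    {"delta_pos":[0,0,0],"turn":0,"jaw":-1},
  ],
)

```text
time: 16.9
tool_pos: [0.5882, 0.0296, 0.4209]
tcp_rot: [-2.424, -1.998, 0.0]
wrist_force: [0.5, -0.4, -3.8]
width: 0.104
grip_force: 61.8
```

Call:
drive_tool(
  increments=[
    {"delta_pos":[0,0,1],"turn":0,"jaw":-1},
    {"delta_pos":[0,0,1],"turn":0,"jaw":-1},
    {"delta_pos":[0,0,1],"turn":0,"jaw":-1},
    {"delta_pos":[0,0,0],"turn":0,"jaw":-1},
    {"delta_pos":[0,0,0],"turn":0,"jaw":-1},
  ],
)

```text
time: 17.32
tool_pos: [0.5883, 0.0296, 0.4179]
tcp_rot: [-2.424, -1.998, 0.0]
wrist_force: [-0.4, -0.4, -2.6]
width: 0.105
grip_force: 61.8
```

Call:
drive_tool(
  increments=[
    {"delta_pos":[0,0,0.7],"turn":0,"jaw":-1},
    {"delta_pos":[0,0,0],"turn":0,"jaw":-1},
    {"delta_pos":[0,0,0],"turn":0,"jaw":-1},
  ],
)

```text
time: 17.57
tool_pos: [0.5883, 0.0296, 0.4174]
tcp_rot: [-2.424, -1.998, 0.0]
wrist_force: [-0.1, 0.6, -3.2]
width: 0.102
grip_force: 61.8
```

Call:
drive_tool(
  increments=[
    {"delta_pos":[0,0,0.6],"turn":0,"jaw":-1},
    {"delta_pos":[0,0,0],"turn":0,"jaw":-1},
    {"delta_pos":[0,0,0],"turn":0,"jaw":-1},
  ],
)

```text
time: 17.82
tool_pos: [0.5883, 0.0296, 0.4168]
tcp_rot: [-2.424, -1.998, 0.0]
wrist_force: [-0.6, -0.3, -1.8]
width: 0.104
grip_force: 61.8
```

Call:
drive_tool(
  increments=[
    {"delta_pos":[0,0,0.5],"turn":0,"jaw":-1},
    {"delta_pos":[0,0,0],"turn":0,"jaw":-1},
    {"delta_pos":[0,0,0],"turn":0,"jaw":-1},
  ],
)

```text
time: 18.07
tool_pos: [0.5883, 0.0296, 0.4165]
tcp_rot: [2.424, 1.998, 0.0]
wrist_force: [-1.7, -0.5, -1.4]
width: 0.105
grip_force: 62.0
```

Call:
drive_tool(
  increments=[
    {"delta_pos":[0,0,0.4],"turn":0,"jaw":-1},
    {"delta_pos":[0,0,0],"turn":0,"jaw":-1},
    {"delta_pos":[0,0,0],"turn":0,"jaw":-1},
  ],
)

```text
time: 18.32
tool_pos: [0.5883, 0.0296, 0.4163]
tcp_rot: [2.424, 1.998, 0.001]
wrist_force: [-1.6, -0.1, -0.3]
width: 0.104
grip_force: 62.3
```

Call:
drive_tool(
  increments=[
    {"delta_pos":[0,0,0],"turn":0,"jaw":-1},
    {"delta_pos":[0,0,0],"turn":0,"jaw":-0.78},
    {"delta_pos":[0,0,0],"turn":0,"jaw":-0.74},
    {"delta_pos":[0,0,0],"turn":0,"jaw":-0.7},
    {"delta_pos":[0,0,0],"turn":0,"jaw":-0.65},
    {"delta_pos":[0,0,0],"turn":0,"jaw":-0.6},
    {"delta_pos":[0,0,0],"turn":0,"jaw":-0.5},
    {"delta_pos":[0,0,0],"turn":0,"jaw":-0.4},
  ],
  grip_force=20,
)

```text
time: 18.98
tool_pos: [0.5883, 0.0296, 0.4159]
tcp_rot: [2.424, 1.998, 0.0]
wrist_force: [-0.5, -0.3, 0.1]
width: 0.301
grip_force: 0.0
```

Call:
drive_tool(
  increments=[
    {"delta_pos":[0,0,0],"turn":0,"jaw":-0.2},
    {"delta_pos":[0,0,0],"turn":0,"jaw":0},
    {"delta_pos":[0,0,0],"turn":0,"jaw":0.2},
    {"delta_pos":[0,0,0],"turn":0,"jaw":0.2},
    {"delta_pos":[0,0,-5],"turn":0,"jaw":0.2},
    {"delta_pos":[0,0,-10],"turn":0,"jaw":0.2},
    {"delta_pos":[0,0,-15],"turn":0,"jaw":0.2},
    {"delta_pos":[0,0,-20],"turn":0,"jaw":0.2},
  ],
)

```text
time: 19.65
tool_pos: [0.588, 0.0296, 0.4658]
tcp_rot: [-2.423, -1.997, 0.003]
wrist_force: [0.4, 0.1, 0.5]
width: 0.602
grip_force: 0.0
```

Call:
drive_tool(
  increments=[
    {"delta_pos":[0,0,-30],"turn":0,"jaw":0.2},
    {"delta_pos":[0,0,-30],"turn":0,"jaw":0.2},
    {"delta_pos":[0,0,0],"turn":0,"jaw":0.2},
    {"delta_pos":[0,0,0],"turn":0,"jaw":0.2},
    {"delta_pos":[0,0,0],"turn":0,"jaw":0.2},
    {"delta_pos":[0,0,0],"turn":0,"jaw":0.2},
    {"delta_pos":[0,0,0],"turn":0,"jaw":0.2},
    {"delta_pos":[0,0,0],"turn":0,"jaw":0.2},
  ],
)

```text
time: 20.32
tool_pos: [0.5881, 0.0296, 0.5244]
tcp_rot: [-2.423, -1.997, 0.003]
wrist_force: [0.2, 0.6, -0.7]
width: 0.6
grip_force: 0.0
```

```bash
python3 - <<'E'
from plan import *
where()
p,C=cam("wrist");S,CS=cam("scene")
qs=proj(CS,STUD).round().astype(int)
b=cv2.resize(S[qs[1]-60:qs[1]+60,qs[0]-40:qs[0]+80],None,fx=4,fy=4,interpolation=cv2.INTER_CUBIC)
im=np.zeros((480,800,3),np.uint8);im[:240,:320]=cv2.resize(p,(320,240));im[:,320:]=b;save("w7",im)
E
```

```text
t 20.32 seat x -0.7 y 3.2 tcpz 0.5244 lip z 0.3056 yaw-err -0.000 F [ 0.09  0.58 -0.68] T [-0.046  0.036 -0.037]
```

View pics/w7.png

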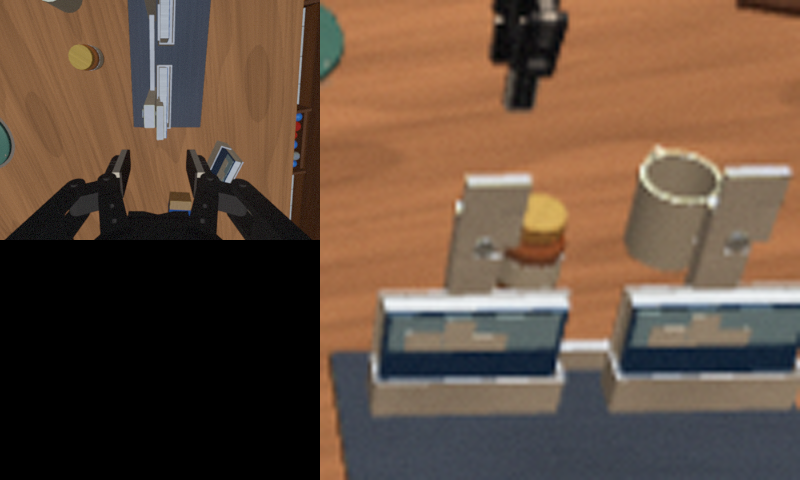

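The pocket hangs straight on the stud (485,248), like its neighbour (737,243), and the gripper is clear above it. I let it settle, check that it is still, and hand in.

Call:
drive_tool(
  increments=[
    {"delta_pos":[0,0,-20],"turn":0,"jaw":0.2},
    {"delta_pos":[0,0,0],"turn":0,"jaw":0.2},
    {"delta_pos":[0,0,0],"turn":0,"jaw":0.2},
    {"delta_pos":[0,0,0],"turn":0,"jaw":0.2},
    {"delta_pos":[0,0,0],"turn":0,"jaw":0.2},
    {"delta_pos":[0,0,0],"turn":0,"jaw":0.2},
    {"delta_pos":[0,0,0],"turn":0,"jaw":0.2},
    {"delta_pos":[0,0,0],"turn":0,"jaw":0.2},
  ],
)

```text
time: 21.08
tool_pos: [0.5883, 0.0296, 0.5453]
tcp_rot: [-2.424, -1.998, 0.001]
wrist_force: [-0.2, -0.2, 0.4]
width: 0.598
grip_force: 0.0
```

Call:
drive_tool(
  increments=[
    {"delta_pos":[0,0,0],"turn":0,"jaw":0.2},
    {"delta_pos":[0,0,0],"turn":0,"jaw":0.2},
    {"delta_pos":[0,0,0],"turn":0,"jaw":0.2},
    {"delta_pos":[0,0,0],"turn":0,"jaw":0.2},
    {"delta_pos":[0,0,0],"turn":0,"jaw":0.2},
    {"delta_pos":[0,0,0],"turn":0,"jaw":0.2},
    {"delta_pos":[0,0,0],"turn":0,"jaw":0.2},
    {"delta_pos":[0,0,0],"turn":0,"jaw":0.2},
  ],
)

```text
time: 21.75
tool_pos: [0.5883, 0.0296, 0.5459]
tcp_rot: [2.424, 1.998, 0.0]
wrist_force: [-0.6, 0.7, -0.6]
width: 0.6
grip_force: 0.0
```

```bash
python3 - <<'E'
from plan import *
F=[cam("scene")[0][165:240,330:385].astype(int) for _ in range(6)]
print([round(float(abs(f-F[0]).mean()),2) for f in F[1:]])
if all(abs(f-F[0]).mean()<6 for f in F[1:]): print(bot.finish_job())
E
```

```text
[1.7, 1.71, 1.71, 1.71, 1.75]
the job is handed in; nothing more can be done
None
```

The pocket is hanging straight and still on the free stud, cards facing the same way as its neighbour's; the gripper is clear, and the job was handed in at about 22 s (no verdict was returned).

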